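# Reset the spice grinder, fit its bayonet lid and hold it at the pulse mark

## Robot

A 6-joint arm with a two-finger parallel gripper is mounted at the origin on the work surface. World frame = base frame: x ahead of the robot, y to its left, z up, the work surface at z = 0. Lengths are in mm, angles in degrees, forces in N, time in s.
With the tool pointing down it reaches from about 350 to 975 mm from the base axis. Payload 7.1 kg.
Tool frame: the origin (TCP) lies midway between the tips of the shut fingers; the grasp point (between the pads) lies 19 mm behind it; z points along the fingers, y is the direction in which the jaws open and shut (so a half turn about z gives the same grasp; the last joint's range is limited). The gripper opens to 88 mm and grips with 3 to 60 N. Pads are 20 mm wide; open, the fingers measure 115 mm over their backs; the gripper's body (75 mm by 178 mm) begins 61 mm behind the grasp point.
Start: joints at [-70.187, 24.242, 93.386, -0, 62.372, -1.089], TCP at [222.993, -583.848, 222.675] pointing down, gripper open.
Joint ranges: [-172.04, 172.04], [-51.8, 120.97], [4.93, 147.93], [-75.15, 255.16], [6.16, 154.13], [-145.62, 145.62]. Speed limits (degrees/s): [136.94, 136.94, 172.46, 180, 180, 180].

## Interface

Orientations are given as [roll, pitch, yaw] about the fixed x, y, z axes, in that order (R = Rz(yaw) Ry(pitch) Rx(roll)).
In Python, from rig import env gives the robot as it stands.
- The arm moves only by the tool arm_command, never from a script. Its argument "moves" is a list of rows, each a list of 7 numbers: the shift along the tool's x, y, z scaled (see below), then the turn, a rotation vector about the tool's x, y, z scaled (see below), then the opening, from 0 (shut) to 1 (fully open). A call has 1 to 20 rows; each row shifts and turns the commanded pose from where the row before left it, along the tool's axes as they then stand; what a row does not reach is not made up. The controller multiplies each number of a shift by 250 mm and each number of a turn by pi/2 rad. A row lasts 1/12 s, in which the tool goes at most 41.7 mm and 7.16 degrees, less where a joint would pass 70% of its speed; a pose out of reach is approached as far as the arm can. A call with a number of a shift or a turn outside -1 to 1 is refused whole. A call with a gripper value outside its range is refused whole. The fingers move at their own pace and stop on an object; "grip_force" is the grip in N (left out, the last holds). Time passes only in rows, so rows that do not move let the fingers close. It gives the time, the measured TCP pose, the force and the opening at its end, in the units of the state.
- env.read_state(): the state, without advancing time (a new reading comes with each control period).
- env.snapshot(name): name is "side" or "top" or "wrist"; returns the picture (384x512x3 uint8, red, green, blue); there is no depth.
- env.calibration(name): a dict with "intrinsics" (3x3 intrinsics, pixels), "k1" (the pictures are not rectified: a ray, as slopes to the right and down, at radius r is drawn at 1 + k1 r^2 times it, then the intrinsics apply), "world_to_cam" (4x4, takes a point from world to camera coordinates). Camera axes: x right, y down, z forward; pixel columns grow to the right and rows downward; lengths in mm; the calibration is good to about 2 mm. A picture is of the moment at which its call begins: read the wrist's pose just before it. calibration takes no time and is no camera call; for the wrist camera it gives the pose at the moment of the call.
- env.sign_off(): hands the job in, once; it reports no verdict.
Trained networks look in the newest picture that a camera, given by its name, has taken for a name from the list of things; names that differ only in an ending like _2 or _b are one class to them, and where a whole thing is asked for, a point or a joint stands for the part that bears it (a point fixed in the world has none). Each returns a list of dicts, best first, with "confidence" (0 to 1); they miss things now and then, are a little off and sometimes report something else, mostly with a low value. They report only what shows in the picture. A call takes as long as a camera call. They do not tell look-alikes from the thing itself.
- env.boxes_of(camera, query): "extent" ([left, top, right, bottom] in pixels, round what is visible of it).
- env.landmark_of(camera, query): "uv" ([column, row] in pixels: a listed point, or the origin of a listed thing).
The state is a dict: "t": time; "joints": joint angles; "qd": joint speeds; "tau": joint torques, N m; "eef_pos": TCP position; "ee_rot": TCP orientation; "contact_force": force on the tool from outside, world axes, zero at the start; "moment": the same for the moment, N m; "finger_gap": opening from 0.0 (shut) to 1.0 (fully open).
Only numpy, scipy, OpenCV 4.12 (cv2) and the standard library are available. Lean on these libraries where they do the work, as an engineer would, in place of code of your own. Each camera call takes 0.05 s, during which the arm holds its last target. There are 200 camera calls.

## Task

The red spice grinder has tripped: first push its yellow reset plunger right down to its stop and let it come back up. Then take the grinder's lid by its orange bar from the drainboard, drop its two lugs through the two slots of the bowl's collar until the lid sits flush, and turn it clockwise (seen from above) halfway to its lock, so that its white pointers stand at the green marks; it must not go on to the lock click at the red marks. A spring pushes the lid back, so finish while still gripping the lid and holding it still at the green marks; leave the cup, steam weight, saucer and pot where they are.

Things in the scene. Friction and masses are not known exactly. Their poses are not given: they have to be found in the camera images.
- lid_grip (a point): Grip point of the lid, in its orange upright bar (60 mm long, 14 wide, 42 high) on a black round flange (92 mm across, 8 thick). The point is on the lid's axis, 16 mm below the bar's top, 26 mm above the flange's top face. z up, x along the bar. The lid stands bar up on the drainboard at any heading; it is the same after half a turn. About 150 g.
- lid_foot (a point): Centre of the lid's underside, 50 mm below lid_grip, same axes. A plug 68 mm across, 16 mm deep under the flange, has two lugs at its foot, at +x and -x (in line with the bar and with the white pointers on the flange): each 12 mm wide, 7.5 mm high, reaching 41 mm from the axis. The lid stands on this foot at the start.
- bowl_mouth (a point): Centre of the grinder's steel collar (120 mm across) at its flat top, 105 mm above the counter. z up; slots at its +x and -x (white marks): 20 mm wide, out to 44 mm from the axis, in a lip 6 mm thick round a 73 mm hole. To go in, the lid's x lies along this x, either way round. The lid is in when its flange lies on the collar: lid_grip is then 34 mm above this point.
- grinder: Fixed grinder; origin under the bowl's axis on the counter, axes as bowl_mouth. Red plinth 136 mm (x) by 238 mm (y), 50 mm high, centred at y = -51 mm. The lid turns clockwise seen from above: green marks 0.65 rad from the white ones (halfway, the wanted place), red marks at 1.3 rad (lock). Past about 0.9 rad it grows stiff as the lugs climb two sprung lock balls.
- run_ring (a joint): Sprung ring hidden in the collar, pushed round by the lugs, rad. 0 at rest; the lugs meet it when the lid has turned about 0.12 rad clockwise, then it grows one for one with the lid's turn: about 0.53 at the green marks, 1.05 and more in the lock. Its spring turns the lid back with about 0.09 N m at the green marks.
- plunger_top (a point): Centre of the top face of the yellow mushroom-headed reset plunger (28 mm across), on the grinder's plinth, 120 mm to the -y side (in the bowl_mouth frame) of the bowl axis; up, the top is 85.5 mm above the counter. It moves straight down.
- plunger (a joint): Depth of the reset plunger, m: 0 up, 0.012 at its stop. A spring pushes it back up, 2 N at rest and 5 N at the stop.
- drainboard: Fixed corrugated steel drainboard, 300 mm by 400 mm, ribs running along its x; its origin is the centre of its underside on the counter; the rib tops, on which things stand, are 10 mm above that.
- cup: Bystander: blue plastic cup, 68 mm across the rim, 75 mm high, on the drainboard; origin at the centre of its underside.
- steam_weight: Bystander: steel pressure cooker steam weight, 38 mm across, 42 mm high, on the drainboard; origin at the centre of its underside.
- saucer: Bystander: white ceramic saucer, 130 mm across, 20 mm high, on the counter to the right of the grinder; origin at the centre of its underside.
- pot: Bystander: aluminium pot, 150 mm across, 85 mm high, swing handle folded down, on the counter beyond the grinder; origin at the centre of its underside.
Things that resemble listed ones, but are neither listed nor needed, are in the scene too. Leave any purple or turquoise look-alike of the part that bears lid_grip alone.

How it is judged (in metres and radians):
On the way, in this order (a step that is already met when the one before it is completed fails the run):
1. the reset plunger is pushed down to its stop (value of joint plunger above 0.0105 m), for 0.1 s.
2. the plunger is up again and the lid sits flush in the collar (value of joint plunger below 0.003 m and horizontal distance between lid_grip and bowl_mouth below 0.006 m and z of lid_grip in the frame of bowl_mouth between 0.03 and 0.037 m and angle between lid_grip's own z axis and vertical below 0.08 rad), for 0.2 s.
At the end, for the whole second after the job is handed in: The lid sits flush and level in the collar (centred within 6 mm, height within 4 mm low or 3 mm high), turned clockwise to the green marks within about 10 degrees (run_ring between 0.34 and 0.70 rad), still, with the fingers still gripping it (over 1 N); the plunger is up (all of step 2 and value of joint run_ring between 0.34 and 0.7 rad and velocity of joint run_ring between -0.1 and 0.1 rad/s and contact force between the fingers and lid above 1 N); the arm keeps its last pose, push and grip.
It fails at once if the lid is turned into its lock click (run_ring beyond 1.05 rad) (value of joint run_ring above 1.05 rad).
It fails at once if the cup is moved more than 3 cm or knocked over (distance of cup from where it was at the start of the episode above 0.03 m or angle between cup's own z axis and vertical above 0.5 rad).
It fails at once if the steam weight is moved more than 3 cm or knocked over (distance of steam_weight from where it was at the start of the episode above 0.03 m or angle between steam_weight's own z axis and vertical above 0.5 rad).
It fails at once if the saucer is moved more than 3 cm or knocked over (distance of saucer from where it was at the start of the episode above 0.03 m or angle between saucer's own z axis and vertical above 0.5 rad).
It fails at once if the pot is moved more than 3 cm or knocked over (distance of pot from where it was at the start of the episode above 0.03 m or angle between pot's own z axis and vertical above 0.5 rad).
It also fails if it takes over 54 s, if anything falls off the work surface, if the arm or the gripper's body presses on something with over 40 N, if the wrist force passes 120 N, or if a joint passes its speed limit or range.

## Working session

There is one attempt and no reset: what is moved stays moved. The work goes in short steps, Python scripts to look and compute and a tool call to move; the robot and the scene stay as the last step left them, time stands still between calls to the robot, and variables do not carry over. Pictures are saved under pics/ and viewed, about 8 in all and at most 12, crops included, and the job is handed in when it is done.

Besides the shell and the picture viewer there is one more tool, called after ">>>" as name(argument=value, ...), one argument or row to a line, values as JSON. arm_command: Moves the arm, as the interface text tells. Shifts and turns lie within -1 to 1; 1 stands for 250 mm of shift or pi/2 rad of turn. Its arguments: {"type":"object","properties":{"moves":{"type":"array"},"grip_force":{"type":"number"}},"required":["moves"]}

```bash
mkdir -p pics; cat > h.py <<'E'
from rig import env
import numpy as np, cv2
from scipy.spatial.transform import Rotation as R
def cal(n):
    c=env.calibration(n); return np.array(c["intrinsics"]),float(c["k1"]),np.array(c["world_to_cam"])
def ray(n,uv,c=None):
    K,k1,T=c or cal(n)
    d=np.linalg.inv(K)@[uv[0],uv[1],1]; p=d[:2].copy(); q=p.copy()
    for _ in range(20): q=p/(1+k1*(q@q))
    Rm=T[:3,:3]; return -Rm.T@T[:3,3], Rm.T@np.array([q[0],q[1],1])
def atz(n,uv,z,c=None):
    o,d=ray(n,uv,c); return o+d*(z-o[2])/d[2]
def proj(n,P,c=None):
    K,k1,T=c or cal(n); p=T[:3,:3]@np.array(P,float)+T[:3,3]; q=p[:2]/p[2]; q=q*(1+k1*(q@q)); return (K@[q[0],q[1],1])[:2]
def save(img,f,s=1): cv2.imwrite("pics/"+f,cv2.resize(img[:,:,::-1],None,fx=s,fy=s,interpolation=cv2.INTER_CUBIC))
E
python3 - <<'E'
from h import *
a=env.snapshot("top"); b=env.snapshot("side")
save(np.hstack([a,b]),"a.png",0.78)
for n in ("top","side"):
    for q in ("lid_grip","bowl_mouth","plunger_top"):
        print(n,q,[(np.round(d["uv"],1).tolist(),round(d["confidence"],2)) for d in env.landmark_of(n,q)][:4])
    c=cal(n);print(np.round(-c[2][:3,:3].T@c[2][:3,3]))
E
```

```text
top lid_grip [([163.3, 272.0], 0.79), ([237.4, 244.0], 0.78), ([167.3, 200.1], 0.73), ([394.1, 191.3], 0.28)]
top bowl_mouth [([280.5, 184.5], 0.86)]
top plunger_top [([323.4, 177.3], 0.44)]
[ 332.  -11. 1215.]
side lid_grip [([301.5, 316.2], 0.93), ([294.0, 224.7], 0.86), ([217.1, 275.0], 0.58)]
side bowl_mouth [([260.9, 161.0], 0.83)]
side plunger_top [([269.0, 139.6], 0.53)]
[231. 595. 895.]
```

View pics/a.png

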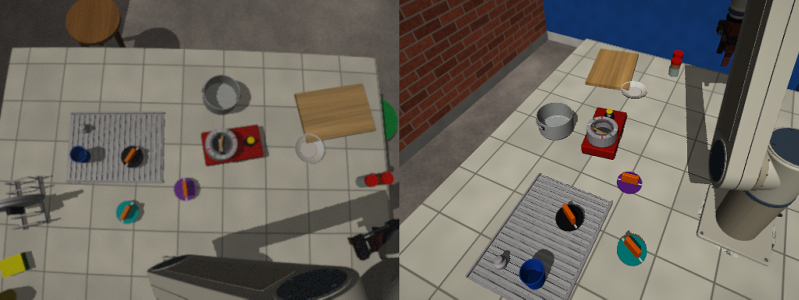

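The top view shows three lid-like things: turquoise (163,272), purple (237,244) and black flange with an orange bar on the drainboard (167,200). The black one fits the description. The grinder's bowl is at (280,184), with the plunger to its right at (323,178). Next I'll measure them and check with one close crop.

```bash
python3 - <<'E'
from h import *
a=env.snapshot("top"); b=env.snapshot("side")
save(np.hstack([cv2.resize(a[165:235,130:200],(390,390),interpolation=2),cv2.resize(a[145:215,260:345],(400,390),interpolation=2)]),"b.png")
def tri(u,v):
    o1,d1=ray("top",u);o2,d2=ray("side",v)
    A=np.c_[d1,-d2]; s=np.linalg.lstsq(A,o2-o1,rcond=None)[0]; p,q=o1+s[0]*d1,o2+s[1]*d2
    return np.round((p+q)/2,1),round(np.linalg.norm(p-q),1)
for nm,u,v,z in (("lid",(167.3,200.1),(217.1,275),60),("bowl",(280.5,184.5),(260.9,161),105),("plg",(323.4,177.3),(269,139.6),85.5)):
    print(nm,atz("top",u,z).round(1),atz("side",v,z).round(1),tri(u,v))
for q in ("cup","steam_weight","saucer","pot"):
    for d in env.landmark_of("top",q)[:1]: print(q,atz("top",d["uv"],0 if q in("saucer","pot") else 10).round(),d["confidence"])
K,k1,T=cal("wrist");print("wristcam in tool",T.round(3).tolist(),K[0,0],k1)
print(env.read_state())
E
```

```text
lid [498.  239.5  60. ] [497.6 246.5  60. ] (array([500.2, 242. ,  49.6]), np.float64(1.5))
bowl [ 547.1 -105.5  105. ] [ 549.8 -120.7  105. ] (array([ 543. , -104.1,  123.3]), np.float64(1.2))
plg [ 576.8 -238.8   85.5] [ 575.4 -239.    85.5] (array([ 576.1, -239. ,   85.5]), np.float64(1.4))
cup [499. 442.  10.] 0.82
steam_weight [623. 454.  10.] 0.54
saucer [ 557. -476.    0.] 0.75
pot [ 765. -109.    0.] 0.66
wristcam in tool [[0.357, -0.934, 0.001, -625.258], [-0.905, -0.345, 0.249, -30.283], [-0.232, -0.09, -0.969, 389.373], [0.0, 0.0, 0.0, 1.0]] 328.36036582848476 0.0022103935304106344
{'t': 0.7, 'joints': array([-7.01864958e+01,  2.42399609e+01,  9.33859357e+01, -9.13489144e-04,
        6.23712505e+01, -1.08978676e+00]), 'qd': array([-0.02007836, -0.08539191,  0.03175202,  0.11115605, -0.08074406,
       -0.00530824]), 'tau': array([-2.67419644e-03, -5.44424379e+01, -2.74002743e+01,  6.43621967e-02,
        1.67424063e-02, -1.13908473e-05]), 'eef_pos': array([ 223.00165109, -583.85863096,  222.69873043]), 'ee_rot': array([1.79997163e+02, 8.63459148e-04, 2.09037146e+01]), 'contact_force': array([ 0.58060487,  0.7112625 , -0.26937424]), 'moment': array([0.00735669, 0.05745397, 0.01214303]), 'finger_gap': 1.002430047117676}
```

View pics/b.png

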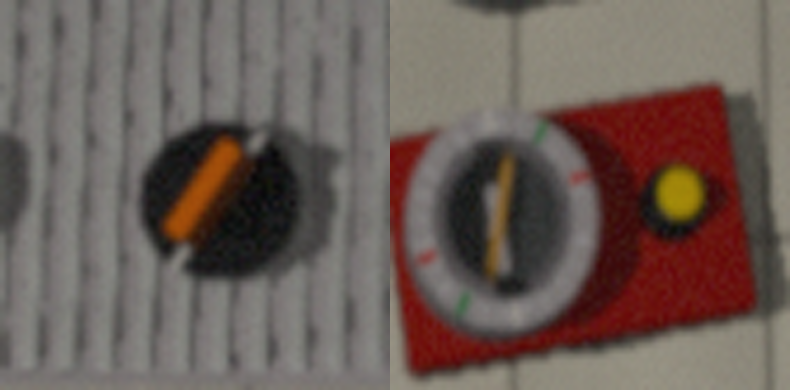

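The right crop shows the black flange with an orange bar, headed about -31° (149° avoids the wrist limit). The left-hand part of the grinder crop has white marks top and bottom, and the collar centre is near (284,185). Now I'll plan the wrist view above the plunger and bowl.

```bash
cat >> h.py <<'E'
def tool():
    s=env.read_state(); M=np.eye(4); M[:3,:3]=R.from_euler("xyz",s["ee_rot"],degrees=True).as_matrix(); M[:3,3]=s["eef_pos"]; return M
def go(P,yaw=None,roll=180,pitch=0):
    "units: shift in current tool axes/250, rotvec/(pi/2)"
    M=tool(); d=M[:3,:3].T@(np.array(P,float)-M[:3,3])/250
    y=R.from_matrix(M[:3,:3]).as_euler("xyz",degrees=True)[2] if yaw is None else yaw
    r=(R.from_matrix(M[:3,:3].T)*R.from_euler("xyz",[roll,pitch,y],degrees=True)).as_rotvec()/(np.pi/2)
    return d.round(4),r.round(4)
E
python3 - <<'E'
from h import *
K,k1,T=cal("wrist"); M=tool(); C=T@M   # tool->cam
np.save("C.npy",C); print(C.round(3).tolist())
for P in ([577,-239,180],[520,-200,250],[500,-230,250]):
    T2=C@np.linalg.inv(np.block([[M[:3,:3],np.array(P)[:,None]],[np.zeros((1,3)),np.ones((1,1))]]))
    print(P,go(P),[proj("wrist",q,(K,k1,T2)).round() for q in ([577,-239,85],[547,-118,105])])
E
```

```text
[[0.0, 1.0, -0.001, -0.022], [-0.969, -0.0, -0.249, 24.953], [-0.249, 0.001, 0.969, 174.328], [0.0, 0.0, 0.0, 1.0]]
[577, -239, 180] (array([ 1.815 , -0.7834,  0.1707]), array([0., 0., 0.])) [array([259., 196.]), array([ 92., 183.])]
[520, -200, 250] (array([ 1.6576, -1.0105, -0.1093]), array([0., 0., 0.])) [array([317., 140.]), array([186., 125.])]
[500, -230, 250] (array([ 1.5401, -0.9269, -0.1093]), array([0., 0., 0.])) [array([296., 109.]), array([161.,  91.])]
```

>>> arm_command(
  moves=[
    [0.12,-0.0665,-0.0073,0,0,0,0],
    [0.12,-0.0665,-0.0073,0,0,0,0],
    [0.12,-0.0665,-0.0073,0,0,0,0],
    [0.12,-0.0665,-0.0073,0,0,0,0],
    [0.12,-0.0665,-0.0073,0,0,0,0],
    [0.12,-0.0665,-0.0073,0,0,0,0],
    [0.12,-0.0665,-0.0073,0,0,0,0],
    [0.12,-0.0665,-0.0073,0,0,0,0],
    [0.12,-0.0665,-0.0073,0,0,0,0],
    [0.12,-0.0665,-0.0073,0,0,0,0],
    [0.12,-0.0665,-0.0073,0,0,0,0],
    [0.12,-0.0665,-0.0073,0,0,0,0],
    [0.12,-0.0665,-0.0073,0,0,0,0],
    [0.12,-0.0665,-0.0073,0,0,0,0],
    [0.12,-0.0665,-0.0073,0,0,0,0],
    [0,0,0,0,0,0,0],
    [0,0,0,0,0,0,0],
    [0,0,0,0,0,0,0],
  ],
)

```text
t: 2.2
eef_pos: [554.0, -190.4, 249.9]
ee_rot: [-180.0, 0.0, 20.9]
contact_force: [-0.2, 0.3, 0.1]
finger_gap: 0.005
```

```bash
cat > w.py <<'E'
from h import *
import sys
c=cal("wrist"); a=env.snapshot("wrist"); save(a,sys.argv[1]+".png",1.5); np.save("pics/"+sys.argv[1]+".npy",a)
import pickle; pickle.dump(c,open("pics/"+sys.argv[1]+".pkl","wb"))
for q,z in zip(sys.argv[2::2],map(float,sys.argv[3::2])):
    for d in env.landmark_of("wrist",q)[:3]:
        print(q,np.round(d["uv"],1),round(d["confidence"],2),atz("wrist",d["uv"],z,c).round(1))
s=env.read_state(); print(s["t"],s["eef_pos"].round(1),s["ee_rot"].round(2),s["contact_force"].round(1),s["finger_gap"])
E
python3 w.py c bowl_mouth 105 plunger_top 85.5
```

```text
bowl_mouth [181.2 160.4] 0.92 [ 548.1 -114.   105. ]
plunger_top [303.9 177.3] 0.97 [ 571.7 -232.1   85.5]
2.35 [ 553.6 -191.3  250. ] [-1.7999e+02  2.0000e-02  2.0820e+01] [-0.3 -0.1 -0.4] 0.0025835110148670127
```

View pics/c.png

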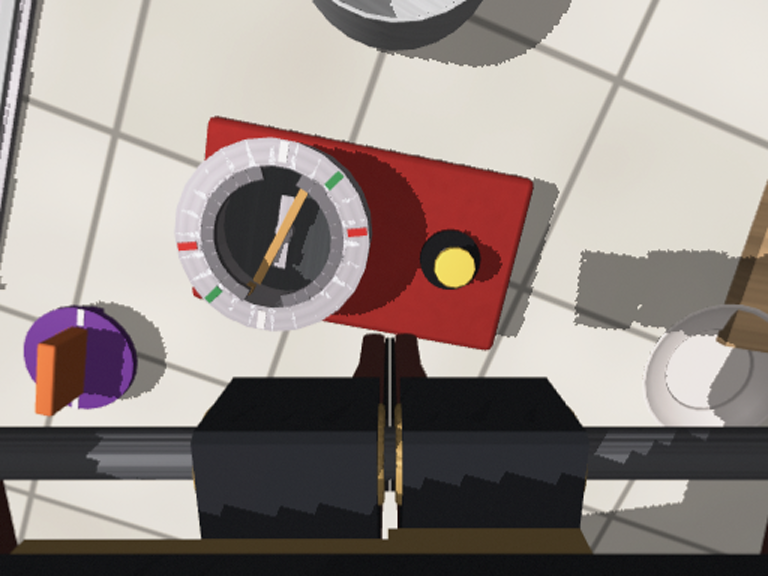

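The wrist view (1.5x) shows the collar with white marks at (284,152) and (262,319), green ones at (334,181) and (213,294), and the plunger at (455,268). I'll get the geometry from the marks and a yellow blob.

```bash
python3 - <<'E'
from h import *
import pickle
c=pickle.load(open("pics/c.pkl","rb")); a=np.load("pics/c.npy")
W=lambda p:atz("wrist",(np.array(p)+.5)/1.5-.5,105,c)[:2]
for n,p,q in (("white",(284,152),(262,319)),("green",(334,181),(213,294)),("red",(357,232),(187,246))):
    A,B=W(p),W(q); d=A-B; print(n,((A+B)/2).round(1),np.degrees(np.arctan2(d[1],d[0])).round(1),np.linalg.norm(d).round(1))
h=cv2.cvtColor(a,cv2.COLOR_RGB2HSV); m=cv2.inRange(h,(22,100,120),(35,255,255)); m[:,:260]=0;m[:150]=0;m[210:]=0;m[:,340:]=0
n,l,s,ce=cv2.connectedComponentsWithStats(m); i=1+s[1:,4].argmax(); print(s[i],ce[i],P:=atz("wrist",ce[i],84,c).round(1))
# plinth edges
P=lambda p:atz("wrist",(np.array(p)+.5)/1.5-.5,50,c)[:2]
d=P((213,118))-P((530,180)); print("edge yaw",np.degrees(np.arctan2(d[1],d[0]))-90)
d=P((530,183))-P((492,347)); print("edge2",np.degrees(np.arctan2(d[1],d[0])))
print(go([572,-235,120]))
E
```

```text
white [ 549.3 -113.9] 10.2 106.9
green [ 549.1 -113.5] -27.4 107.0
red [ 549.1 -113.5] -64.3 107.4
[290 165  27  27 576] [302.65277778 177.79861111] [ 570.6 -231.4   84. ]
edge yaw 10.292110251839333
edge2 11.520396160035997
(array([0.007 , 0.1896, 0.5198]), array([-0.0001,  0.0003, -0.    ]))
```

>>> arm_command(
  moves=[
    [0.0004,0.044,0.12,0,0,0,0],
    [0.0004,0.044,0.12,0,0,0,0],
    [0.0004,0.044,0.12,0,0,0,0],
    [0.0004,0.0455,0.12,0,0,0,0],
    [0,0,0.1,0,0,0,0],
    [0,0,0.06,0,0,0,0],
    [0,0,0,0,0,0,0],
    [0,0,0.02,0,0,0,0],
    [0,0,0.02,0,0,0,0],
    [0,0,0.02,0,0,0,0],
    [0,0,0.012,0,0,0,0],
    [0,0,0.008,0,0,0,0],
    [0,0,0,0,0,0,0],
    [0,0,0,0,0,0,0],
  ],
)

```text
t: 3.52
eef_pos: [571.2, -232.5, 73.5]
ee_rot: [179.9, -0.1, 20.9]
contact_force: [-9.4, -0.2, 24.5]
finger_gap: 0.007
```

At the stop: z is 73.5 with 24.5 N. Release it and go to the lid.

>>> arm_command(
  moves=[
    [0,0,0,0,0,0,0],
    [0,0,-0.04,0,0,0,0],
    [0,0,-0.14,0,0,0,0],
    [0,0,-0.14,0,0,0,0],
    [0,0,-0.14,0,0,0,0],
    [0,0,-0.14,0,0,0,0],
    [0,0,-0.11,0,0,0,0],
    [0.042,-0.145,0,0,0,0,1],
    [0.042,-0.145,0,0,0,0,1],
    [0.042,-0.145,0,0,0,0,1],
    [0.042,-0.145,0,0,0,0,1],
    [0.042,-0.145,0,0,0,0,1],
    [0.042,-0.145,0,0,0,0,1],
    [0.042,-0.145,0,0,0,0,1],
    [0.042,-0.145,0,0,0,0,1],
    [0.042,-0.145,0,0,0,0,1],
    [0.042,-0.145,0,0,0,0,1],
    [0.042,-0.145,0,0,0,0,1],
    [0.042,-0.146,0,0,0,0,1],
  ],
)

```text
t: 5.1
eef_pos: [532.7, 222.1, 248.3]
ee_rot: [-180.0, -0.1, 20.9]
contact_force: [0.7, -0.2, 1.1]
finger_gap: 0.875
```

>>> arm_command(
  moves=[
    [0,0,0,0,0,-0.079,1],
    [0,0,0,0,0,-0.079,1],
    [0,0,0,0,0,-0.079,1],
    [0,0,0,0,0,-0.079,1],
    [0,0,0,0,0,-0.079,1],
    [0,0,0,0,0,-0.079,1],
    [0,0,0,0,0,-0.079,1],
    [0,0,0,0,0,-0.079,1],
    [0,0,0,0,0,-0.079,1],
    [0,0,0,0,0,-0.079,1],
    [0,0,0,0,0,-0.079,1],
    [0,0,0,0,0,-0.079,1],
    [0,0,0,0,0,-0.079,1],
    [0,0,0,0,0,-0.079,1],
    [0,0,0,0,0,-0.079,1],
    [0,0,0,0,0,-0.079,1],
    [0,0,0,0,0,-0.079,1],
    [0,0,0,0,0,-0.079,1],
    [0,0,0,0,0,0,1],
    [0,0,0,0,0,0,1],
  ],
)

```text
t: 6.77
eef_pos: [533.1, 220.1, 248.0]
ee_rot: [180.0, 0.0, 148.7]
contact_force: [0.6, 0.0, -0.5]
finger_gap: 0.998
```

```bash
python3 w.py d lid_grip 60 lid_foot 10; python3 - <<'E'
from h import *
import pickle
c=pickle.load(open("pics/d.pkl","rb")); a=np.load("pics/d.npy")
h=cv2.cvtColor(a,cv2.COLOR_RGB2HSV); m=cv2.inRange(h,(4,170,60),(16,255,255)); 
n,l,s,ce=cv2.connectedComponentsWithStats(m)
for i in range(1,n):
    if s[i,4]>80:
        pts=np.argwhere(l==i)[:,::-1].astype(np.float32); print(s[i],ce[i],cv2.minAreaRect(pts))
E
```

```text
lid_grip [ 28.5 143.1] 0.92 [377.1  28.9  60. ]
lid_grip [262.7 137.4] 0.83 [500.8 243.7  60. ]
lid_foot [ 56.3 141.7] 0.88 [379.3  26.3  10. ]
lid_foot [261.9 131.7] 0.85 [498.2 244.8  10. ]
6.9167 [533.1 220.  247.7] [1.7998e+02 1.0000e-02 1.4873e+02] [0.1 0.9 0.3] 0.9959469362060256
[253 109  15  60 810] [260.18395062 138.47530864] ((260.21099853515625, 138.4953155517578), (59.25204086303711, 13.552209854125977), 88.72696685791016)
[   0  120   65   51 1765] [ 29.47875354 143.0713881 ] ((29.00000762939453, 143.00001525878906), (72.12489318847656, 29.698482513427734), 45.0)
```

View pics/d.png

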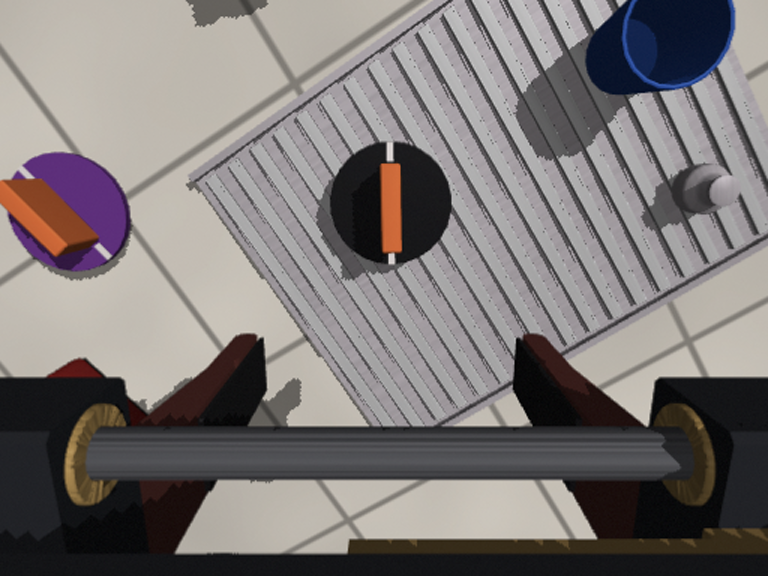

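The black lid with its orange bar is right in view: bar centre near (390,208) at 1.5x, pointers at (390,152) and (392,260). Cup and steam weight are well clear.

```bash
python3 - <<'E'
from h import *
import pickle
c=pickle.load(open("pics/d.pkl","rb")); a=np.load("pics/d.npy")
h=cv2.cvtColor(a,cv2.COLOR_RGB2HSV); m=cv2.inRange(h,(4,170,60),(16,255,255)); m[:,:200]=0
P=np.array([atz("wrist",p[::-1],76,c)[:2] for p in np.argwhere(m)])
mu=P.mean(0); w,v=np.linalg.eigh(np.cov(P.T)); print(mu,np.degrees(np.arctan2(v[1,1],v[0,1])),4*np.sqrt(w)*np.sqrt(12)/4)
W=lambda p:atz("wrist",(np.array(p)+.5)/1.5-.5,34,c)[:2]
A,B=W((390,142)),W((391.5,265)); d=A-B; print((A+B)/2,np.degrees(np.arctan2(d[1],d[0])),np.linalg.norm(d))
L,Rr=W((330.5,203)),W((451.5,203)); print((L+Rr)/2,np.linalg.norm(L-Rr))
E
```

```text
[499.4480624  241.42604932] 150.08541890193771 [13.72227174 59.52681013]
[500.75496365 240.95908897] 149.42488893144036 91.6546557413666
[499.31691792 242.03431284] 91.26034780274982
```

>>> arm_command(
  moves=[
    [0.079,0.002,0.05,0,0,-0.011,1],
    [0.078,0.002,0.12,0,0,0,1],
    [0,0,0.14,0,0,0,1],
    [0,0,0.14,0,0,0,1],
    [0,0,0.12,0,0,0,1],
    [0,0,0.1,0,0,0,1],
    [0,0,0.08,0,0,0,1],
    [0,0,0.05,0,0,0,1],
    [0,0,0.026,0,0,0,1],
    [0,0,0,0,0,0,1],
    [0,0,0,0,0,0,0],
    [0,0,0,0,0,0,0],
    [0,0,0,0,0,0,0],
    [0,0,0,0,0,0,0],
    [0,0,0,0,0,0,0],
    [0,0,0,0,0,0,0],
    [0,0,0,0,0,0,0],
    [0,0,0,0,0,0,0],
  ],
  grip_force=30,
)

```text
t: 8.42
eef_pos: [499.8, 240.8, 41.2]
ee_rot: [180.0, 0.0, 149.9]
contact_force: [-1.6, 0.4, 0.1]
finger_gap: 0.434
```

>>> arm_command(
  moves=[
    [0,0,0,0,0,0,0],
    [0,0,0,0,0,0,0],
    [0,0,0,0,0,0,0],
    [0,0,0,0,0,0,0],
    [0,0,0,0,0,0,0],
    [0,0,0,0,0,0,0],
    [0,0,-0.04,0,0,0,0],
    [0,0,-0.1,0,0,0,0],
    [0,0,-0.14,0,0,0,0],
    [0,0,-0.14,0,0,0,0],
    [0,0,-0.14,0,0,0,0],
    [0,0,-0.08,0,0,0,0],
    [0,0,0,0,0,0,0],
  ],
  grip_force=30,
)

```text
t: 9.5
eef_pos: [502.3, 241.9, 206.6]
ee_rot: [179.6, 0.3, 149.9]
contact_force: [0.7, 0.9, -1.5]
finger_gap: 0.157
```

>>> arm_command(
  moves=[
    [-0.06,-0.076,0,0,0,0,0],
    [-0.088,-0.113,0,0,0,0,0],
    [-0.088,-0.113,0,0,0,0,0],
    [-0.088,-0.113,0,0,0,0,0],
    [-0.088,-0.113,0,0,0,0,0],
    [-0.088,-0.113,0,0,0,0,0],
    [-0.088,-0.113,0,0,0,0,0],
    [-0.088,-0.113,0,0,0,0,0],
    [-0.088,-0.113,0,0,0,0,0],
    [-0.088,-0.113,0,0,0,0,0],
    [-0.03,-0.037,0,0,0,0,0],
    [0,0,0,0,0,-0.075,0],
    [0,0,0,0,0,-0.075,0],
    [0,0,0,0,0,-0.075,0],
    [0,0,0,0,0,-0.075,0],
    [0,0,0,0,0,-0.075,0],
    [0,0,0,0,0,-0.074,0],
    [0,0,0,0,0,0,0],
    [0,0,0,0,0,0,0],
    [0,0,0,0,0,0,0],
  ],
)

```text
t: 11.17
eef_pos: [548.3, -113.9, 200.6]
ee_rot: [180.0, -0.0, -169.9]
contact_force: [-0.1, 0.7, -1.4]
finger_gap: 0.16
```

```bash
python3 w.py e lid_grip 200 bowl_mouth 105; python3 -c "
from h import *
print(env.read_state()['eef_pos'],env.read_state()['ee_rot'])"
```

```text
lid_grip [448.9  13.5] 0.97 [425.3 -49.4 200. ]
lid_grip [261.2 254.9] 0.64 [ 555.8 -111.7  200. ]
11.3167 [ 548.6 -114.1  200.9] [ 1.7999e+02 -2.0000e-02 -1.6981e+02] [-0.3 -0.1 -2.4] 0.15785709400189143
[ 548.57659708 -114.1074484   200.90202788] [ 1.79993047e+02 -1.67052649e-02 -1.69806337e+02]
```

View pics/e.png

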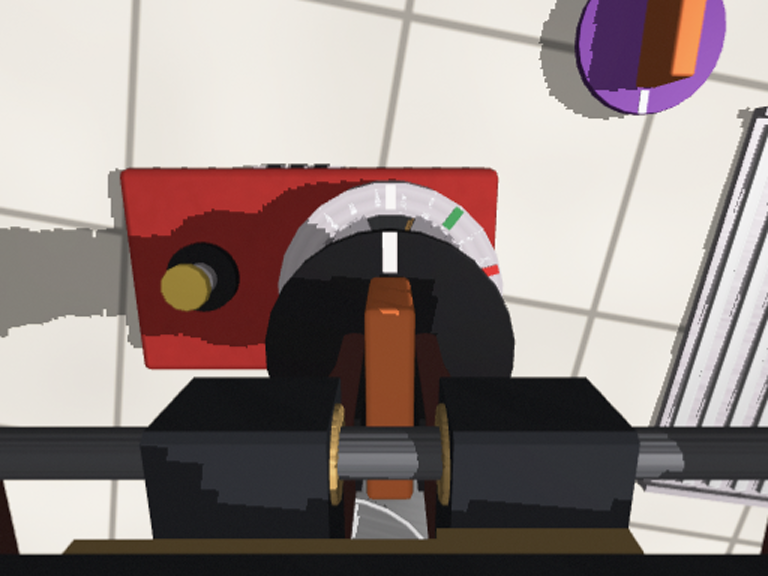

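Lid pointer (390,250) is in line with the collar's white mark (390,195), and the plunger is up. I'll check both in world coordinates.

```bash
python3 - <<'E'
from h import *
import pickle
c=pickle.load(open("pics/e.pkl","rb")); a=np.load("pics/e.npy")
M=tool(); print(c[0][0,2],c[0][1,2])
def W(p,z):
    w=atz("wrist",(np.array(p)+.5)/1.5-.5,z,c); return w[:2].round(1),(np.linalg.inv(M)@np.r_[w,1])[:2].round(1)
for n,p,z in (("ptr outer",(390,231),194),("ptr inner",(390,271),194),("white out",(390,183),105),("white in",(390,208),105),("green",(453,217),105),("red",(491,270),105),("bar top front",(391,312),236),("flange L",(265,345),194),("flange R",(514,345),194)): print(n,*W(p,z))
th=np.radians(190.2);B=np.array([549.1,-113.6]);x=np.array([np.cos(th),np.sin(th)])
print("pred white out",proj("wrist",[*(B+60*x),105],c)*1.5, "green mid",[proj("wrist",[*(B+53.5*np.array([np.cos(th-.65),np.sin(th-.65)])),105],c)*1.5])
E
```

```text
259.46367831529324 194.6917480517942
ptr outer [ 503.  -121.9] [46.2  0.4]
ptr inner [ 516.8 -119.4] [32.2  0.4]
white out [ 490.  -124.1] [59.4  0.5]
white in [ 502.4 -121.9] [46.8  0.5]
green [501.3 -88.8] [42.1 33.3]
red [525.3 -62.9] [13.9 54.5]
bar top front [ 519.2 -118.7] [29.7  0.7]
flange L [ 552.  -159.4] [  4.7 -45.2]
flange R [536. -70.] [ 4.5 45.6]
pred white out [389.55343067 182.85062444] green mid [array([451.74724859, 216.95175748])]
```

Aligned within 1 mm; insert.

>>> arm_command(
  moves=[
    [-0.002,0,0.08,0,0,0,0],
    [0,0,0.08,0,0,0,0],
    [0,0,0.06,0,0,0,0],
    [0,0,0.02,0,0,0,0],
    [0,0,0.02,0,0,0,0],
    [0,0,0.02,0,0,0,0],
    [0,0,0.02,0,0,0,0],
    [0,0,0.012,0,0,0,0],
    [0,0,0.012,0,0,0,0],
    [0,0,0.004,0,0,0,0],
    [0,0,0,0,0,0,0],
    [0,0,0,0,0,0,0],
    [0,0,0,0,0,0,0],
  ],
)

```text
t: 12.4
eef_pos: [549.6, -114.3, 119.9]
ee_rot: [-180.0, 0.1, -169.7]
contact_force: [-2.1, -0.3, 5.2]
finger_gap: 0.155
```

>>> arm_command(
  moves=[
    [0,0,0,0,0,0,0],
    [0,0,0,0,0,0,0],
    [0,0,0,0,0,0.03,0],
    [0,0,0,0,0,0.04,0],
    [0,0,0,0,0,0.04,0],
    [0,0,0,0,0,0.04,0],
    [0,0,0,0,0,0.04,0],
    [0,0,0,0,0,0.04,0],
    [0,0,0,0,0,0.04,0],
    [0,0,0,0,0,0.04,0],
    [0,0,0,0,0,0.04,0],
    [0,0,0,0,0,0.04,0],
    [0,0,0,0,0,0.024,0],
    [0,0,0,0,0,0,0],
    [0,0,0,0,0,0,0],
    [0,0,0,0,0,0,0],
  ],
  grip_force=40,
)

```text
t: 13.73
eef_pos: [550.1, -114.0, 120.0]
ee_rot: [179.9, 0.1, 153.1]
contact_force: [0.5, 2.5, 5.9]
finger_gap: 0.157
```

```bash
python3 w.py f; python3 -c "
from h import *
s=env.read_state();print(s['moment'],s['qd'].round(2))
a=env.snapshot('top');save(a[150:215,250:345],'g.png',6)
b=env.snapshot('side');save(b[120:200,220:310],'i.png',6)"
```

```text
13.7833 [ 550.1 -114.1  119.9] [1.7995e+02 1.0000e-01 1.5309e+02] [0.  1.6 6.1] 0.1600595695045555
[ 0.3592058   0.05106855 -0.04417423] [-0.1   0.03  0.02  0.09 -0.01  0.04]
```

View pics/f.png

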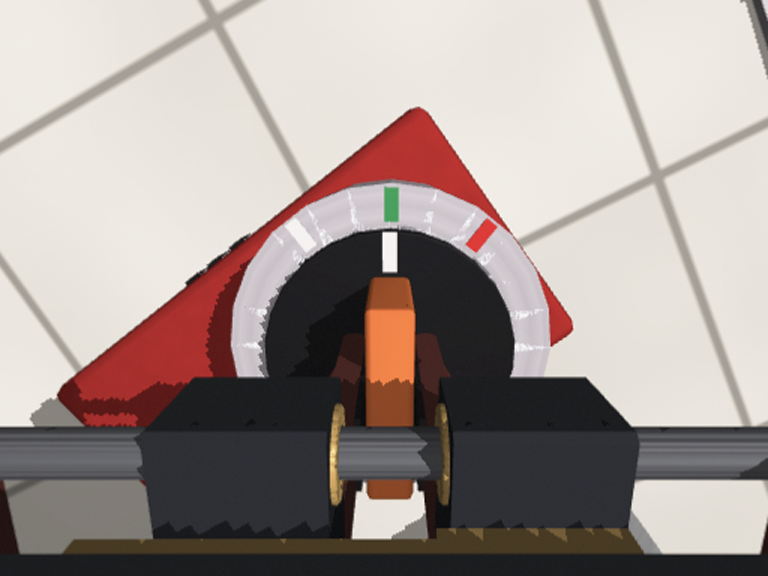

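View pics/i.png

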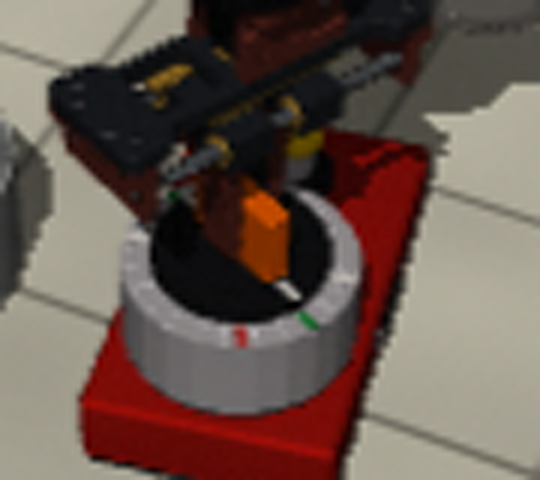

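The pointer at (390,252) lies exactly at the green mark (391,204). The side crop shows the lid flush and the plunger up. Handing in.

```bash
python3 -c "
from h import *
print(env.sign_off())"
```

```text
the job is handed in; nothing more can be done
None
```

I finished the task and handed it in at about 14 s of the 54 s allowed. The hand-in call returned no verdict.

- **Plunger:** I pushed it down with the shut fingers until it met its stop. The tool stood at z 73.5 mm, which is exactly 12 mm down, with 24.5 N on it. I then let it come back up; the later pictures show it up.
- **Lid:** I chose the black-flanged lid on the drainboard, not the purple or turquoise look-alikes. I gripped it by the orange bar at a measured opening of 13.8 mm against the bar's 14 mm.
- **Fit:** The lid went in with its pointers on the white marks and less than 1 mm off centre. It seated at TCP z 119.9 mm (120 expected) with about 5 N of push.
- **Turn:** I turned it clockwise by 0.65 rad, commanded; the tool's measured yaw changed by 37.2°. I held it there with a 40 N grip.
- **Last checks:** In the final wrist view the white pointer stood at the green mark. The side view showed the lid flush and the plunger up. The arm was nearly still, with about 6 N of downward push on the lid.

No check failed or disagreed. I did not measure the cup, steam weight, saucer or pot again at the end, but the arm never went near them.

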